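# Let the short tin out of the tin dispenser

## Task

Two tins lie in the sloping two-lane dispenser, each held back by a gate. Let the short tin out: press down the black paddle at the rear of its lane's rocking lever and keep it down until the tin has rolled right out to the front lip, then let go so that the gate shuts again. Leave the tall tin and its lever alone, do not touch either tin by hand, and do not disturb the things standing round.

Things in the scene. Friction and masses are not known exactly. Their poses are not given: they have to be found in the camera images.
- dispenser: fixed two-lane tin dispenser, 350 mm long (x), 280 wide (y), 150 high; origin on the worktop under its middle; x axis to its rear, y to its left. The ramp falls 8 degrees to the front (-x), where a 32 mm lip catches a tin let out. Lane centres at y = +68 mm (left) and -68 mm (right). Over each lane rocks a lever: steel wire gate at its front end, black ribbed paddle at its rear end.
- lever_left_paddle (a point): middle of the top face of the paddle of the left lane's lever (left as seen from the robot is +y); 42 mm across the lane, 40 along it, nothing above it. At rest about 151 mm above the worktop and 145 mm behind the dispenser's origin, tilted 0.22 rad upward to the rear; it goes 36 mm down to the stop, ending tilted as much downward
- lever_left (a joint): angle of the left lane's lever: 0 = gate shut (rest), 0.45 = paddle fully down on its stop, gate fully up. The gate clears a tin from about 0.35. Its axle lies along y, 65 mm behind the dispenser's origin, 127 mm above the worktop. Needs 1 to 4 N at the paddle; springs back to 0 when let go
- lever_right_paddle (a point): middle of the top face of the paddle of the right lane's lever (left as seen from the robot is +y); 42 mm across the lane, 40 along it, nothing above it. At rest about 151 mm above the worktop and 145 mm behind the dispenser's origin, tilted 0.22 rad upward to the rear; it goes 36 mm down to the stop, ending tilted as much downward
- lever_right (a joint): angle of the right lane's lever: 0 = gate shut (rest), 0.45 = paddle fully down on its stop, gate fully up. The gate clears a tin from about 0.35. Its axle lies along y, 65 mm behind the dispenser's origin, 127 mm above the worktop. Needs 1 to 4 N at the paddle; springs back to 0 when let go
- tin_short_centre (a point): centre of the short tin (75 mm diameter, 58 mm long, about 0.25 kg), on its side across one lane (left or right), behind its gate, free to roll. It is about 17 mm ahead of the dispenser's origin and 73 mm above the worktop; let out, it rolls about 115 mm forward in about a second and lies against the lip
- tin_tall_centre (a point): centre of the tall tin (75 mm diameter, 110 mm long, about 0.48 kg), lying likewise in the other lane
- spice_jar: glass spice jar with black cap, 41 mm across, 105 high, standing beside the dispenser; origin at the centre of its underside. To be left alone
- small_tin: small tin, 57 mm across, 72 high, standing upright beside the dispenser on the worktop; not one of the two tins in the dispenser; origin at the centre of its underside. To be left alone
- salt_mill: salt mill, 44 mm across, 90 high, standing beside the dispenser; origin at the centre of its underside. To be left alone
- honey_jar: glass jar with white lid, 60 mm across, 99 high, on the left of the worktop; origin at the centre of its underside. To be left alone
- mug: mug with handle, 82x114x91 mm, on the right of the worktop; origin at the centre of its underside. To be left alone
- glass: drinking glass, 80 mm across, 88 high, on the right of the worktop; origin at the centre of its underside. To be left alone
- tea_box: carton, 63x78x102 mm, on the left of the worktop; origin at the centre of its underside. To be left alone
There are look-alikes about, which are no part of the job. What is shaped like the part that bears tin_tall_centre but green or yellow is not meant. What is shaped like the part that bears tin_short_centre but green is not meant.

How it is judged:
By the outcome, as a careful person would: the job done as asked, in the order asked, and still so for the second after the job is handed in, with the robot touching nothing.
It also fails if it takes over 32 s, if anything falls off the work surface, if the arm or the gripper's body presses on something with over 40 N, if the wrist force passes 120 N, or if a joint passes its speed limit or range.

## Robot

A 6-joint arm with a two-finger parallel gripper is mounted at the origin on a cart in front of the work surface, level with it; the furniture and walls round the work are solid. World frame = base frame: x ahead of the robot, y to its left, z up, the work surface at z = 0. Lengths are in mm, angles in rad, forces in N, time in s.
With the tool pointing down it reaches from about 350 to 975 mm from the base axis. Payload 7.1 kg.
Tool frame: the origin (TCP) lies at the very end of the fingers, on their centre line; the grasp point (between the pads) lies 19 mm behind it; z points along the fingers, y is the line along which they close (so a half turn about z gives the same grasp; the last joint's range is limited). The gripper opens to 88 mm and grips with 3 to 60 N. Pads are 20 mm wide; open, the fingers measure 115 mm over their backs; the gripper's body (75 mm by 178 mm) begins 61 mm behind the grasp point.
Start: joints at [-0.019, 0.423, 1.63, -0, 1.089, -0.019], TCP at [624.984, 0.026, 222.675] pointing down, gripper open.
Joint ranges: [-3, 3], [-0.9, 2.11], [0.09, 2.58], [-1.31, 4.45], [0.11, 2.69], [-2.54, 2.54]. Speed limits (rad/s): [2.39, 2.39, 3.01, 3.14, 3.14, 3.14].

## Interface

Orientations are given as a rotation vector (axis times angle).
In Python, from workcell import * gives the robot as it stands.
- The arm moves only by the tool step_arm, never from a script. Its argument "deltas" is a list of rows, each a list of 3 entries, a list of its own where there are three numbers: the shift along the tool's x, y, z in units of 300 mm (1.0 is 300 mm), then the turn, a rotation vector about the tool's x, y, z in units of 1.5 rad (1.0 is 1.5 rad), then the gripper command: -1 is shut, 1 is fully open, values between are in proportion. In form: [[[dx, dy, dz], [rx, ry, rz], gripper], ...]. A call has 1 to 20 rows; each row is the pose to reach, as a shift and turn from the pose commanded when the call began, along the tool's axes at that moment; what a row does not reach only later rows make up. A row lasts 1/12 s, in which the tool goes at most 41.7 mm and 7.16 degrees, less where a joint would pass 70% of its speed; a pose out of reach is approached as far as the arm can. A call with a number of a shift or a turn outside -1 to 1 is refused whole. A call with a gripper value outside its range is refused whole. The fingers move at their own pace and stop on an object; the grip force is fixed at half the most. Time passes only in rows, so rows that repeat a pose let the fingers close. It gives the time, the measured TCP pose, the force, the opening and the grip force at its end, in the units of the state.
- get_obs(): the state, without advancing time (a new reading comes with each control period).
- get_image(name): name is "scene" or "side" or "wrist"; returns a dict with "pixels" (384x512x3 uint8, red, green, blue), "fx", "fy", "cx", "cy" (pixels), "T" (4x4, takes a point from camera to world coordinates). Camera axes: x right, y down, z forward; pixel columns grow to the right and rows downward; lengths in mm; the calibration is good to about 2 mm. The wrist camera is an equidistant fisheye: a pixel r from the principal point sees the ray r / f radians off the axis. A picture is of the moment at which its call begins. There is no depth.
- close_job(): hands the job in; it is judged then, once.
The state is a dict: "t": time; "qpos": joint angles; "qvel": joint speeds; "joint_torque": joint torques, N m; "ee_pos": TCP position; "orientation": TCP orientation; "ft_force": force on the tool from outside, world axes, zero at the start; "moment": the same for the moment, N m; "width": finger opening in mm; "grasp_force": force on a finger pad.
Only numpy, scipy, OpenCV 4.12 (cv2) and the standard library are available. Lean on these libraries where they do the work, as an engineer would, in place of code of your own. Each camera call takes 0.05 s, during which the arm holds its last target. There are 200 camera calls.

## Working session

There is one attempt and no reset: what is moved stays moved. The work goes in short steps, Python scripts to look and compute and a tool call to move; the robot and the scene stay as the last step left them, time stands still between calls to the robot, and variables do not carry over. Pictures are saved under pics/ and viewed, at most 10 in all, crops included, and the job is handed in when it is done.

Besides the shell and the picture viewer there is one more tool, called as name(argument=value, ...), one argument or row to a line, values as JSON. step_arm: Moves the arm, as the interface text tells. Its arguments: {"type":"object","properties":{"deltas":{"type":"array","items":{"type":"array"}}},"required":["deltas"]}

```bash
mkdir -p pics
python3 - <<'E'
from workcell import *
import cv2,numpy as np
ims=[get_image(n) for n in("scene","side")]
for n,i in zip(("scene","side"),ims):
    cv2.imwrite(f"pics/{n}0.png",cv2.cvtColor(cv2.resize(i["pixels"],(800,600),interpolation=cv2.INTER_CUBIC),cv2.COLOR_RGB2BGR))
    np.savez(f"{n}0.npz",**i); print(n,i["fx"],i["cx"],i["cy"],np.round(i["T"],3).tolist())
o=get_obs();print(o["ee_pos"],o["orientation"],o["t"],o["ft_force"])
E
```

```text
scene 372.4198084171316 257.1183270133844 193.73386099380062 [[-0.602, -0.522, 0.604, -420.275], [-0.799, 0.386, -0.462, 706.702], [0.008, -0.76, -0.65, 1188.003], [0.0, 0.0, 0.0, 1.0]]
side 385.36537369011126 248.4542879336273 196.34536236328333 [[0.943, -0.232, 0.24, 248.229], [-0.333, -0.609, 0.72, -1005.868], [-0.021, -0.759, -0.651, 976.893], [0.0, 0.0, 0.0, 1.0]]
[6.24492496e+02 2.07327046e-02 2.21982023e+02] [-2.22075726e+00 -2.22067543e+00  1.52936853e-03] 0.1 [ 0.08104465 -0.44424377  0.41848356]
```

View pics/scene0.png

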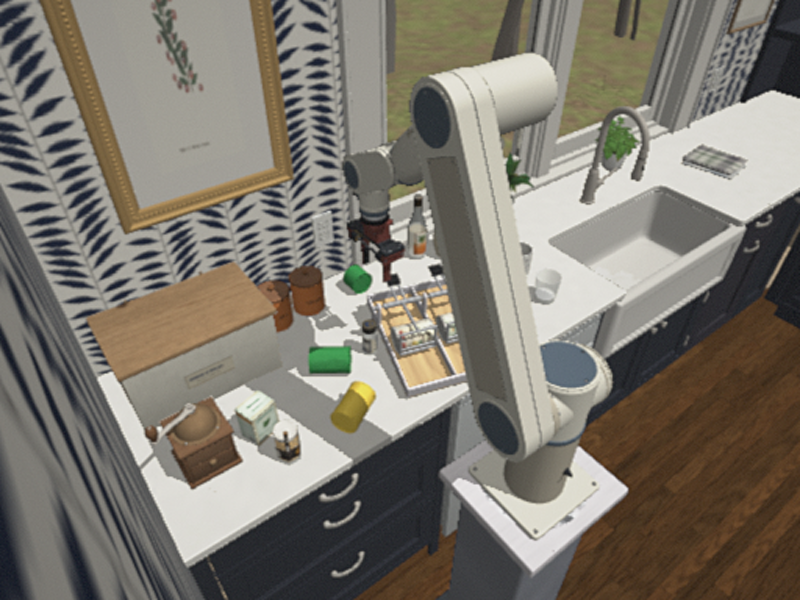

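View pics/side0.png

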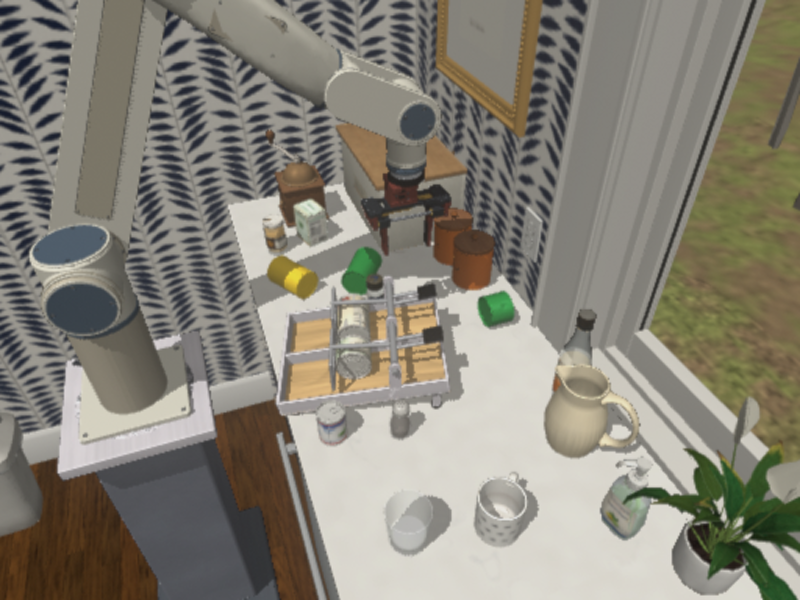

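The side view shows the dispenser with paddles at about (427,291), left lane, and (432,335), right lane. The two pale tins are at about (352,318) and (353,357). The green and yellow tins outside the dispenser are look-alikes. Next I'll enlarge the dispenser and cast rays to the paddles.

```bash
cat > h.py <<'E'
import numpy as np,cv2
def ray(i,u,v):
    T=i["T"];d=T[:3,:3]@np.array([(u-i["cx"])/i["fx"],(v-i["cy"])/i["fy"],1]);return T[:3,3],d
def plane(i,u,v,z):
    o,d=ray(i,u,v);return o+d*(z-o[2])/d[2]
def proj(i,p):
    T=i["T"];c=T[:3,:3].T@(np.array(p)-T[:3,3]);return c[0]/c[2]*i["fx"]+i["cx"],c[1]/c[2]*i["fy"]+i["cy"]
E
python3 - <<'E'
from h import *
S=dict(np.load("scene0.npz"));D=dict(np.load("side0.npz"))
k=512/800
for n,i,u,v in(("sideL",D,427,291),("sideR",D,432,335),("sceL",S,393,281),("sceR",S,436,270)):
    print(n,plane(i,u*k,v*k,151).round())
for n,u,v in(("near-right rear corner",450,390),("near front",280,402)):print(n,plane(D,u*k,v*k,70).round(),plane(D,u*k,v*k,0).round())
a=cv2.resize(D["pixels"][165:270,170:300],(800,600)[::1],interpolation=cv2.INTER_CUBIC)[:, :]
b=cv2.resize(S["pixels"][165:255,225:325],(666,600),interpolation=cv2.INTER_CUBIC)
cv2.imwrite("pics/a.png",a[...,::-1]);cv2.imwrite("pics/b.png",b[...,::-1])
E
```

```text
sideL [649. -73. 151.]
sideR [ 605. -205.  151.]
sceL [635. -68. 151.]
sceR [ 602. -200.  151.]
near-right rear corner [ 613. -286.   70.] [ 641. -230.    0.]
near front [ 288. -198.   70.] [ 291. -136.    0.]
```

View pics/a.png

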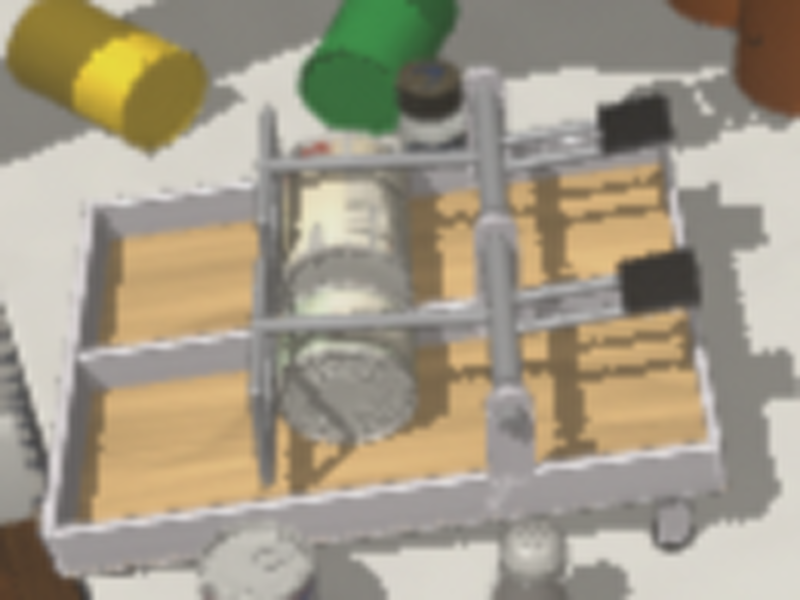

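View pics/b.png

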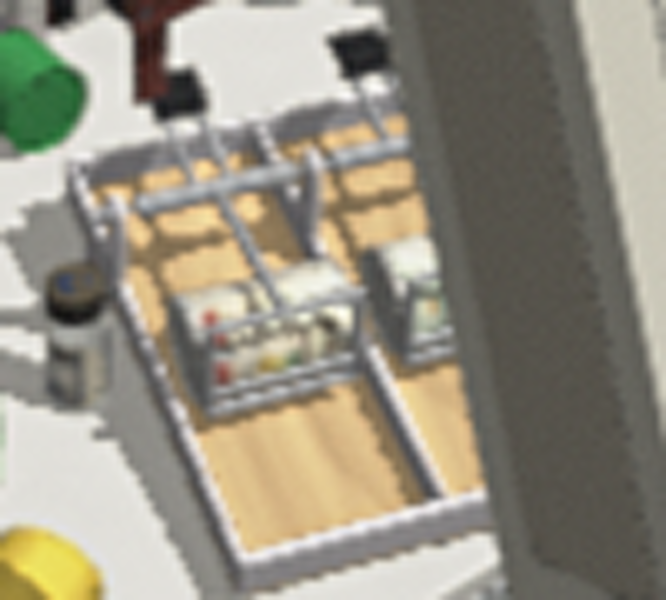

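Run:
```python
from h import *
S=dict(np.load("scene0.npz"));D=dict(np.load("side0.npz"))
L=np.array([642,-70.]);R=np.array([603,-202.]);y=(L-R)/np.linalg.norm(L-R);x=np.array([y[1],-y[0]]);o=(L+R)/2-145*x
print(o,np.degrees(np.arctan2(x[1],x[0])))
f=lambda p:(round((p[:2]-o)@x),round((p[:2]-o)@y))
a=lambda u,v,z:f(plane(D,170+u*130/800,165+v*105/600,z))
b=lambda u,v,z:f(plane(S,225+u*.15,165+v*.15,z))
print("R tin near face",a(350,392,73),"R tin top near edge",a(355,345,110),"R tin left end",b(372,250,110))
print("L tin near",a(350,258,110)," scene L tin top ends",b(180,293,110),b(330,262,110))
print("green cap, spice jar",)
for i in(S,D):
  for z,dx,dy in((151,145,68),(151,145,-68)): print([round(t*800/512) for t in proj(i,[*(o+dx*x+dy*y),z])])
```

```text
[483.44243233 -94.91480955] -16.460014812040033
R tin near face (-11, -67) R tin top near edge (-6, -67) R tin left end (-6, -14)
L tin near (-8, 5)  scene L tin top ends (-1, 117) (-7, 16)
green cap, spice jar
[393, 279]
[436, 270]
[424, 291]
[430, 334]
```

Rays put the left tin at lateral y of about 5..117 mm (110 mm long, so the tall one). The right tin is at about -67..-14 mm (about 55 mm long, so the short one). The enlarged crop agrees: the right tin at crop (350,350) is short, and the other candidates, green (380,60) and yellow (110,70), lie outside the dispenser. I'll press the right paddle at about (603,-202,151).

step_arm(
  deltas=[
    [[-0.12,-0.013,0],[0,0,0],-1],
    [[-0.24,-0.026,0],[0,0,0],-1],
    [[-0.36,-0.04,0],[0,0,0],-1],
    [[-0.48,-0.053,0],[0,0,0],-1],
    [[-0.6,-0.066,0],[0,0,0],-1],
    [[-0.673,-0.073,0.04],[0,0,0],-1],
    [[-0.673,-0.073,0.1],[0,0,0],-1],
    [[-0.673,-0.073,0.1],[0,0,0],-1],
    [[-0.673,-0.073,0.1],[0,0,0],-1],
    [[-0.673,-0.073,0.1],[0,0,0],-1],
  ],
)

```text
t: 0.93
ee_pos: [603.3, -201.3, 193.0]
orientation: [-2.221, -2.222, -0.0]
ft_force: [0.5, 0.1, -0.4]
width: 24.8
grasp_force: 0.0
```

Run:
```python
from workcell import *
from h import *
i=get_image("side");np.savez("side1.npz",**i);w=get_image("wrist");s=get_image("scene")
o=get_obs();print(o["ee_pos"],o["orientation"],o["width"],o["ft_force"],o["t"])
print("tip px",proj(i,o["ee_pos"]), "wrist",w["fx"],w["cx"],w["cy"])
c=i["pixels"][150:270,200:340]
a=[cv2.resize(c,(400,343),interpolation=cv2.INTER_CUBIC),cv2.resize(w["pixels"],(400,343)) ]
cv2.imwrite("pics/c.png",np.hstack(a)[...,::-1])
```

```text
[ 603.77418684 -201.20008592  193.65892952] [2.21915543e+00 2.22198206e+00 9.78531797e-04] 12.928893767104237 [0.30328525 0.02959171 0.1889457 ] 1.0833
tip px (np.float64(275.9175552603508), np.float64(203.55287075845476)) wrist 297.3186396354542 251.17560208217475 194.21177613536298
```

View pics/c.png

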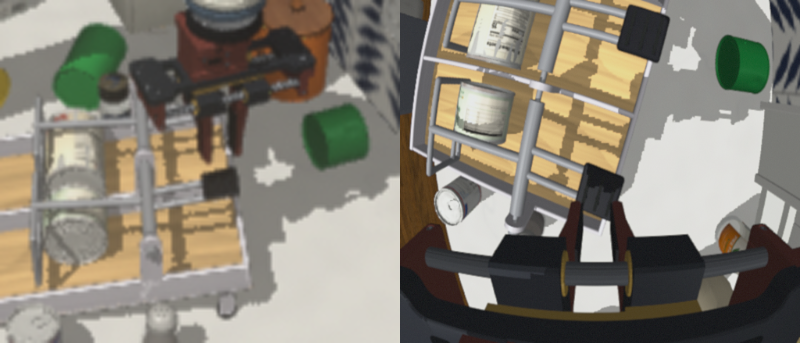

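The left half shows the closed fingers above the right paddle at about (220,183). The right half (wrist) shows the paddle at about (600,185) between the fingertips. It also confirms that the short tin (485,110) is in the right lane and the tall tin (497,30) in the left.

Run:
```python
from workcell import *
from h import *
w=get_image("wrist");s=get_image("side");
def fish(u,v,z):
    p=np.array([u-w["cx"],v-w["cy"]]);r=np.hypot(*p);t=r/w["fx"];d=w["T"][:3,:3]@np.array([*(np.sin(t)*p/r),np.cos(t)]);o=w["T"][:3,3];return o+d*(z-o[2])/d[2]
k=512/400
for n,u,v,z in(("R back-left",624,180,156),("R front-left",588,164,147),("L paddle",643,33,151)): print(n,fish((u-400)*k,v*384/343,z).round())
m=(s["pixels"].max(2)<60).astype(np.uint8);m[:150]=0
n,l,st,c=cv2.connectedComponentsWithStats(m)
for q in range(1,n):
    if st[q,4]>60 and 200<c[q][0]<320 and c[q][1]<230: print(st[q],plane(s,*c[q],151).round())
```

```text
R back-left [ 629. -186.  156.]
R front-left [ 596. -175.  147.]
L paddle [644. -70. 151.]
[246 153  64  34 625] [701.   3. 151.]
[268 180  14  23 121] [653. -90. 151.]
[272 209  11  10  80] [ 608. -202.  151.]
```

Centre is about (606,-201), so I'll shift 2 mm and press down gently.

step_arm(
  deltas=[
    [[0,0.008,0.05],[0,0,0],-1],
    [[0,0.008,0.1],[0,0,0],-1],
    [[0,0.008,0.13],[0,0,0],-1],
    [[0,0.008,0.15],[0,0,0],-1],
    [[0,0.008,0.17],[0,0,0],-1],
    [[0,0.008,0.19],[0,0,0],-1],
    [[0,0.008,0.21],[0,0,0],-1],
    [[0,0.008,0.225],[0,0,0],-1],
    [[0,0.008,0.235],[0,0,0],-1],
    [[0,0.008,0.242],[0,0,0],-1],
    [[0,0.008,0.242],[0,0,0],-1],
    [[0,0.008,0.242],[0,0,0],-1],
  ],
)

```text
t: 2.18
ee_pos: [605.6, -202.0, 120.2]
orientation: [2.221, 2.221, 0.0]
ft_force: [2.0, -1.2, 2.5]
width: 0.7
grasp_force: 1.5
```

step_arm(
  deltas=[
    [[0,0,0.005],[0,0,0],-1],
    [[0,0,0.005],[0,0,0],-1],
    [[0,0,0.005],[0,0,0],-1],
    [[0,0,0.005],[0,0,0],-1],
    [[0,0,0.005],[0,0,0],-1],
    [[0,0,0.005],[0,0,0],-1],
    [[0,0,0.005],[0,0,0],-1],
    [[0,0,0.005],[0,0,0],-1],
    [[0,0,0.005],[0,0,0],-1],
    [[0,0,0.005],[0,0,0],-1],
    [[0,0,0.005],[0,0,0],-1],
    [[0,0,0.005],[0,0,0],-1],
    [[0,0,0.005],[0,0,0],-1],
    [[0,0,0.005],[0,0,0],-1],
    [[0,0,0.005],[0,0,0],-1],
    [[0,0,0.005],[0,0,0],-1],
    [[0,0,0.005],[0,0,0],-1],
    [[0,0,0.005],[0,0,0],-1],
    [[0,0,0.005],[0,0,0],-1],
    [[0,0,0.005],[0,0,0],-1],
  ],
)

```text
t: 3.85
ee_pos: [605.5, -201.9, 118.6]
orientation: [-2.221, -2.221, 0.0]
ft_force: [1.0, -0.4, 2.6]
width: 0.8
grasp_force: 1.5
```

Run:
```python
from workcell import *
from h import *
i=get_image("side");w=get_image("wrist")
c=i["pixels"][150:270,170:310]
cv2.imwrite("pics/d.png",np.hstack([cv2.resize(c,(400,343),interpolation=cv2.INTER_CUBIC),cv2.resize(w["pixels"],(400,343))])[...,::-1])
```

```text
(no output)
```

View pics/d.png

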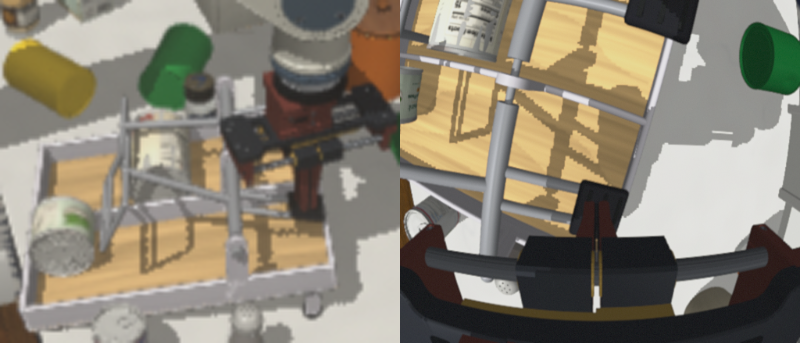

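The side view shows the paddle down, the gate up, and the short tin at the front lip (60,235). The tall tin is still at (160,150). Releasing now.

step_arm(
  deltas=[
    [[0,0,-0.02],[0,0,0],-1],
    [[0,0,-0.04],[0,0,0],-1],
    [[0,0,-0.06],[0,0,0],-1],
    [[0,0,-0.08],[0,0,0],-1],
    [[0,0,-0.1],[0,0,0],-1],
    [[0,0,-0.12],[0,0,0],-1],
    [[0,0,-0.15],[0,0,0],-1],
    [[0,0,-0.2],[0,0,0],-1],
    [[0,0,-0.3],[0,0,0],-1],
    [[0,0,-0.35],[0,0,0],-1],
    [[0,0,-0.35],[0,0,0],-1],
    [[0,0,-0.35],[0,0,0],-1],
    [[0,0,-0.35],[0,0,0],-1],
    [[0,0,-0.35],[0,0,0],-1],
  ],
)

```text
t: 5.12
ee_pos: [604.6, -201.5, 222.1]
orientation: [-2.22, -2.22, 0.002]
ft_force: [-0.1, -0.4, -0.0]
width: 0.2
grasp_force: 0.0
```

Run:
```python
from workcell import *
from h import *
i=get_image("side");w=get_image("wrist")
c=i["pixels"][150:270,170:310]
cv2.imwrite("pics/e.png",np.hstack([cv2.resize(c,(400,343),interpolation=cv2.INTER_CUBIC),cv2.resize(w["pixels"],(400,343))])[...,::-1])
```

```text
(no output)
```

View pics/e.png

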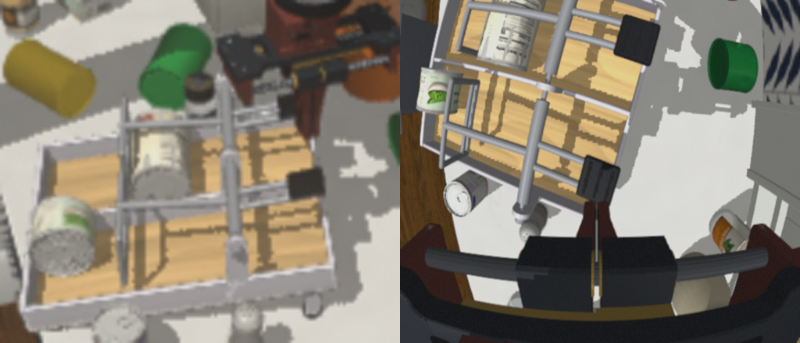

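The short tin rests at the lip (60,235), the right gate is shut again with its paddle up (305,183), and the tall tin is still held at (160,155).

```bash
python3 -c "
from workcell import *
print(close_job())"
```

```text
the job is handed in; nothing more can be done
None
```

The short tin was let out of the right lane to the front lip, the gate is shut again, the tall tin and its lever were left alone, and the job is handed in.

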